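# Uncouple the blow-off nozzle from the bench air outlet

## Robot

A 6-joint arm with a two-finger parallel gripper is mounted at the origin on the work surface. World frame = base frame: x ahead of the robot, y to its left, z up, the work surface at z = 0. Lengths are in m, angles in rad, forces in N, time in s.
With the tool pointing down it reaches from about 0.325 to 0.9 m from the base axis. Payload 6.1 kg.
Tool frame: the origin (TCP) lies at the very end of the fingers, on their centre line; the grasp point (between the pads) lies 19 mm behind it (manip.grasp_offset is the distance from the TCP to the grasp point, in m); z points along the fingers, y is the line along which they close (so a half turn about z gives the same grasp; the last joint's range is limited). The gripper opens to 85 mm and grips with 20 to 120 N. Pads are 22 mm wide; open, the fingers measure 114 mm over their backs; the gripper's body (76 mm by 85 mm) begins 54 mm behind the grasp point. The pads swing forward as they close: fully open they stand 13 mm farther back than shut.
Start: joints at [1.154, 0.22, 1.526, -0, 1.395, -0.126], TCP at [0.179, 0.599, 0.199] pointing down, gripper open.
Joint ranges: [-2.98, 2.98], [-0.91, 2.08], [0.09, 2.57], [-1.24, 4.39], [0.2, 2.65], [-2.68, 2.68]. Speed limits (rad/s): [2.57, 2.57, 3.01, 3.14, 3.14, 3.14].

## Interface

Orientations are given as a 3x3 rotation matrix whose columns are the frame's x, y, z axes.
In Python, from station import manip, imaging gives the robot as it stands.
- The arm moves only by the tool move_arm, never from a script. Its argument "targets" is text: rows parted by semicolons, each of 5 numbers parted by spaces: the finger opening in mm, from 0 to 85.4, then the shift along the tool's x, y, z in mm, then the turn about the tool's z in degrees. A call has 1 to 10 rows; each row shifts and turns the commanded pose from where the row before left it, along the tool's axes as they then stand; what a row does not reach is not made up. A row lasts 1/12 s, in which the tool goes at most 41.7 mm and 7.16 degrees, less where a joint would pass 70% of its speed; a pose out of reach is approached as far as the arm can. A call with a gripper value outside its range is refused whole. The fingers move at their own pace and stop on an object; "newtons" is the grip in N (left out, the last holds). Time passes only in rows, so rows that do not move let the fingers close. It gives the time, the measured TCP pose, the force, the opening and the grip force at its end, in the units of the state.
- manip.read_state(): the state, without advancing time (a new reading comes with each control period).
- imaging.snapshot(name): name is "scene" or "top" or "wrist"; returns the picture (400x640x3 uint8, red, green, blue); there is no depth.
- imaging.calibration(name): a dict with "camera_matrix" (3x3 intrinsics, pixels), "camera_from_world" (4x4, takes a point from world to camera coordinates). Camera axes: x right, y up, looking along -z (the intrinsics and any distortion apply to the point x, -y, -z); pixel columns grow to the right and rows downward; lengths in m; the calibration is good to about 2 mm. A picture is of the moment at which its call begins: read the wrist's pose just before it. calibration takes no time and is no camera call; for the wrist camera it gives the pose at the moment of the call.
- manip.job_done(): hands the job in; it is judged then, once.
The state is a dict: "clock": time; "joint_pos": joint angles; "joint_velocities": joint speeds; "joint_torque": joint torques, N m; "eef_pos": TCP position; "tool_rot": TCP orientation; "force": force on the tool from outside, world axes, zero at the start; "ft_torque": the same for the moment, N m; "finger_gap": finger opening in m; "grasp_force": force on a finger pad.
Only numpy, scipy, OpenCV 4.12 (cv2) and the standard library are available. Lean on these libraries where they do the work, as an engineer would, in place of code of your own. Each camera call takes 0.05 s, during which the arm holds its last target. There are 200 camera calls.

## Task

Uncouple the blow-off nozzle from the bench air manifold: press the coupling's sprung sleeve all the way back onto its stop, without forcing it, so that the nozzle is let go, then draw the nozzle straight out so that the sleeve snaps fully forward. Seat the nozzle upright and fully home in a free hole of the wooden rack, setting it in gently, let go of it, and leave the other things on the bench where they are.

Things in the scene. Friction and masses are not known exactly. Their poses are not given: they have to be found in the camera images.
- nozzle: The blow-off nozzle to take off: a brass hexagon head upright in one of three couplings, its steel plug hidden in it. 84 mm long, about 0.15 kg. Origin: centre of the plug's foot, z up its axis. Plug 0-38 mm up, hexagon 38-66 mm (22 mm across flats, 25.4 across corners; flats face +y, -y and every 60 degrees), cone tip 66-84 mm. Grip it across two facing flats.
- nozzle_seat (a point): Centre of the underside of the nozzle's hexagon, 38 mm up from the plug's foot. Locked in the coupling it stands 3 mm above the sleeve's front rim; in a rack hole it rests on the rack's top. The plug below it is 17 mm in diameter, narrowing over its lowest 9 mm to an 8 mm pilot, with a ball groove 20-26.5 mm from its foot.
- manifold: Bench air manifold, fixed: an aluminium bar 40 mm (x) by 250 mm (y), 40 mm high, with a shut-off valve beyond its +y end (51 mm high). Origin: centre of its underside. Three alike couplings stand upright on it, 75 mm apart along y: the nozzle is in one of them, the other two are empty and have no part in the job.
- coupler: The coupling that holds the nozzle, fixed upright on the manifold. Origin: centre of its foot on the manifold's top, z up its axis. Three balls in the socket's wall lock the plug's groove and a sprung valve below pushes the plug up. Its knurled sleeve (30 mm across, flange on top) slides 7.2 mm back (down) to a hard stop; the spring gives 9 N at first, 16 N at the stop.
- sleeve_rim (a point): Centre of the sleeve's front (upper) face; moves with the sleeve. A flat steel ring round the nozzle, 23 mm inner, 37 mm outer diameter, flange 6 mm thick. Two fingertips can stand on it astride the hexagon, fingers about 30 mm apart, closing across two flats. More than 23 N from the fingers harms the coupling: the stop is felt as force rising past the spring's 16 N.
- mouth (a point): Fixed point on the coupling's axis, 46 mm over its foot: where sleeve_rim is when the sleeve is fully forward. After 5 to 6.5 mm of sleeve travel the balls let go; the nozzle pops up by about 5 mm (jumping higher for a moment) and stands loose in the socket. If the sleeve is let go then, it comes only part-way forward, as the balls rest on the plug.
- plug_foot (a point): Centre of the foot of the nozzle's plug. While the plug is drawn out the balls ride on it and drag with up to about 12 N; about 16 mm above its locked place they slip off it and the sleeve snaps forward; after 38 mm the plug is clear. More than 60 N between nozzle and coupling (all contact forces added up; the balls' own grip is up to about 35 N) harms it.
- rack: Wooden rack for air fittings, fixed: 52 mm (x) by 206 mm (y), 50 mm high, with four holes in a row along y, 50 mm apart, each 19 mm in diameter and 42 mm deep. Origin: centre of its underside. Fittings stand in the first and third hole from its -y end; the second (hole1) and fourth (hole3) are free. Press on it with less than 30 N.
- hole1 (a point): Centre of the mouth of the second hole from the rack's -y end, on the rack's top face; free.
- hole3 (a point): Centre of the mouth of the fourth hole, next to the rack's +y end, on the rack's top face; free.
- fan_nozzle: Fan nozzle standing in the rack: the same plug and a 22 mm steel hexagon, with a flat black head 34 mm wide; 81 mm long, of which 43 mm show above the rack. Origin: foot of its plug. Leave it alone.
- silencer: Silencer standing in the rack: the same plug, a thin brass hexagon and a rounded copper-coloured cap 19 mm in diameter; 70 mm long, of which 32 mm show above the rack. Origin: foot of its plug. Leave it alone.
- tape_roll: Roll of paper tape lying flat, 96 mm in diameter, 24 mm high. Origin: centre of its underside. Leave it alone.
- screwdriver: Screwdriver lying on the bench, handle towards its own -x. Leave it alone.
Things that resemble listed ones, but are neither listed nor needed, are in the scene too. Leave any blue or turquoise look-alike of the nozzle alone.

How it is judged:
By the outcome, as a careful person would: the job done as asked, in the order asked, and still so for the second after the job is handed in, with the robot touching nothing.
It also fails if it takes over 72 s, if anything falls off the work surface, if the arm or the gripper's body presses on something with over 40 N, if the wrist force passes 120 N, or if a joint passes its speed limit or range.

## Working session

There is one attempt and no reset: what is moved stays moved. The work goes in short steps, Python scripts to look and compute and a tool call to move; the robot and the scene stay as the last step left them, time stands still between calls to the robot, and variables do not carry over. Pictures are saved under pics/ and viewed, at most 10 in all, crops included, and the job is handed in when it is done.

Besides the shell and the picture viewer there is one more tool, called by a JSON object that holds its "api" and its "payload". move_arm: Moves the arm, as the interface text tells. Its arguments: {"type":"object","properties":{"targets":{"type":"string"},"newtons":{"type":"number"}},"required":["targets"]}

```bash
mkdir -p pics; python3 - <<'E'
from station import manip, imaging
import cv2,numpy as np
s=manip.read_state();print(s)
for n in ("scene","top"):
    im=imaging.snapshot(n);cv2.imwrite(f"pics/{n}0.png",im[:,:,::-1]);c=imaging.calibration(n);print(n,c)
print(manip.grasp_offset)
E
```

```text
{'clock': 0.0, 'joint_pos': array([ 1.15391230e+00,  2.21218922e-01,  1.52760230e+00, -9.13644400e-06,
        1.39469776e+00, -1.26110909e-01]), 'joint_velocities': array([ 0.00108572,  0.00065946,  0.00013116, -0.00096722,  0.00123219,
       -0.00082648]), 'joint_torque': array([-1.10567289e-03, -4.96876216e+01, -3.89405644e+01, -2.25635254e-04,
        1.07406930e-02,  1.70257817e-05]), 'eef_pos': array([0.17892657, 0.59815055, 0.19780842]), 'tool_rot': array([[-9.58022885e-01,  2.86690697e-01, -7.71770570e-04],
       [ 2.86691641e-01,  9.58021288e-01, -1.76498883e-03],
       [ 2.33366758e-04, -1.91215986e-03, -9.99998145e-01]]), 'force': array([ 0.65601669, -0.83009146, -0.43269921]), 'ft_torque': array([ 0.06359607, -0.00618942,  0.00898333]), 'grasp_force': 0.0, 'finger_gap': 0.08519811221191612}
scene {'camera_matrix': array([[395.670942  ,   0.        , 314.88434524],
       [  0.        , 395.670942  , 198.7017977 ],
       [  0.        ,   0.        ,   1.        ]]), 'camera_from_world': array([[-0.87970681,  0.47523012,  0.01650047,  0.46527861],
       [-0.29173385, -0.56678563,  0.77048388,  0.08287079],
       [ 0.37550938,  0.67298617,  0.63724589, -1.05093027],
       [ 0.        ,  0.        ,  0.        ,  1.        ]])}
top {'camera_matrix': array([[412.40307986,   0.        , 315.50515359],
       [  0.        , 412.40307986, 199.97576615],
       [  0.        ,   0.        ,   1.        ]]), 'camera_from_world': array([[ 0.01327566, -0.99989477,  0.00584836, -0.03063242],
       [ 0.97860124,  0.0141936 ,  0.20527581, -0.5194319 ],
       [-0.20533722,  0.00299804,  0.97868669, -0.72602889],
       [ 0.        ,  0.        ,  0.        ,  1.        ]])}
0.0187
```

View pics/top0.png

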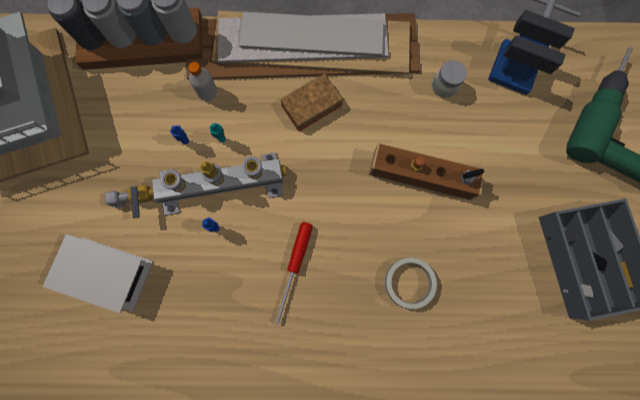

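View pics/scene0.png

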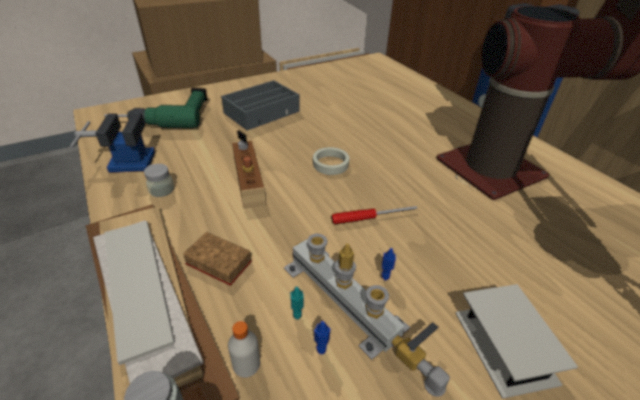

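The nozzle is in the middle coupling at about (210,170) in the top view. Free rack holes are at about (441,172) for hole1 and (391,159) for hole3. Blue and turquoise look-alikes stand around the manifold.

```bash
cat > h.py <<'E'
from station import manip, imaging
import cv2,numpy as np
def ray(c,px):
    K=c["camera_matrix"];T=c["camera_from_world"]
    d=np.array([(px[0]-K[0,2])/K[0,0],-(px[1]-K[1,2])/K[1,1],-1.])
    R=T[:3,:3];return -R.T@T[:3,3],R.T@d
def onz(c,px,z):
    o,d=ray(c,px);return o+d*(z-o[2])/d[2]
def proj(c,p):
    K=c["camera_matrix"];T=c["camera_from_world"]
    q=T[:3,:3]@np.asarray(p)+T[:3,3];return K[0,2]+K[0,0]*q[0]/-q[2],K[1,2]+K[1,1]*q[1]/q[2]
def totool(s,p):
    return s["tool_rot"].T@(np.asarray(p)-s["eef_pos"])*1000
E
python3 - <<'E'
from h import *
c=imaging.calibration("top");s=manip.read_state()
for n,p,z in [("coupA",(172,179),.086),("noz",(210,169),.124),("coupC",(252,166),.086),("h3",(391,159),.05),("sil",(418,162),.075),("h1",(441,172),.05),("fan",(472,176),.085),("rackc",[(374,147)],0)][:-1]:
    w=onz(c,p,z);print(n,w.round(4),totool(s,w).round(1))
print(np.degrees(np.arctan2(s["tool_rot"][1,1],s["tool_rot"][0,1])))
w=imaging.calibration("wrist");T=w["camera_from_world"];print(w["camera_matrix"],(s["tool_rot"].T@(-T[:3,:3].T@T[:3,3]-s["eef_pos"])).round(3),(T[:3,:3]@s["tool_rot"]).round(3))
im=imaging.snapshot("wrist");cv2.imwrite("pics/w0.png",im[:,:,::-1])
E
```

```text
coupA [0.5485 0.2395 0.086 ] [-456.9 -237.5  112.2]
noz [0.5576 0.1614 0.124 ] [-488.  -309.8   74.3]
coupC [0.5753 0.0945 0.086 ] [-524.2 -368.7  112.4]
h3 [ 0.6041 -0.1691  0.05  ] [-627.4 -612.9  148.8]
sil [ 0.5911 -0.2149  0.075 ] [-628.  -660.5  123.9]
h1 [ 0.5794 -0.2652  0.05  ] [-631.2 -712.   149. ]
fan [ 0.5626 -0.3108  0.085 ] [-628.2 -760.6  114.1]
73.33698201050177
[[317.84877554   0.         317.78754843]
 [  0.         317.84877554 199.86095102]
 [  0.           0.           1.        ]] [ 0.076  0.001 -0.176] [[-0.     1.     0.001]
 [ 0.955  0.     0.296]
 [ 0.296  0.001 -0.955]]
```

View pics/w0.png

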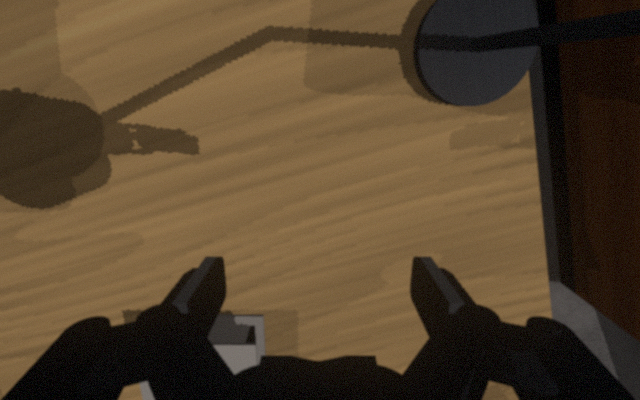

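The wrist view only shows bare bench, with the fingers at the bottom near (220,260) and (415,260). I'll move above the nozzle.

{"api": "move_arm", "payload": {"targets": "85 -24.2 -15.2 -2 0;85 -24.2 -15.2 -2 0;85 -24.2 -15.2 -2 0;85 -24.2 -15.2 -2 0;85 -24.2 -15.2 -2 0;85 -24.2 -15.2 -2 0;85 -24.2 -15.2 -2 0;85 -24.2 -15.2 -2 0;85 -24.2 -15.2 -2 0;85 -24.2 -15.2 -2 0"}}

```text
clock: 0.98
eef_pos: [0.368, 0.3825, 0.2188]
tool_rot: [[-0.958, 0.287, -0.0], [0.287, 0.958, -0.0], [0.0, -0.0, -1.0]]
force: [1.1, 0.9, 0.4]
finger_gap: 0.0848
grasp_force: 0.0
```

{"api": "move_arm", "payload": {"targets": "85 -24.2 -15.2 0 0;85 -24.2 -15.2 0 0;85 -24.2 -15.2 0 0;85 -24.2 -15.2 0 0;85 -24.2 -15.2 0 0;85 -24.2 -15.2 0 0;85 -24.2 -15.2 0 0;85 -24.2 -15.2 0 0;85 -24.2 -15.2 0 0;85 -24.2 -15.2 0 0"}}

```text
clock: 1.82
eef_pos: [0.5563, 0.1675, 0.2186]
tool_rot: [[-0.958, 0.287, -0.001], [0.287, 0.958, -0.0], [0.0, -0.0, -1.0]]
force: [0.2, 0.2, -0.4]
finger_gap: 0.0845
grasp_force: 0.0
```

{"api": "move_arm", "payload": {"targets": "60 0 0 0 -7;60 0 0 0 -7;60 0 0 0 -7;60 0 0 0 -6;60 0 0 0 0;60 0 0 0 0;60 0 0 0 0"}}

```text
clock: 2.4
eef_pos: [0.5556, 0.1688, 0.2187]
tool_rot: [[-0.984, -0.177, -0.0], [-0.177, 0.984, -0.0], [0.0, -0.0, -1.0]]
force: [0.3, 1.1, 0.2]
finger_gap: 0.0601
grasp_force: 0.0
```

```bash
python3 - <<'E'
from h import *
s=manip.read_state();print(s["eef_pos"],s["clock"],np.degrees(np.arctan2(s["tool_rot"][1,1],s["tool_rot"][0,1])),s["force"])
im=imaging.snapshot("wrist");cv2.imwrite("pics/w1.png",im[:,:,::-1])
E
```

```text
[0.55555381 0.16878086 0.2187089 ] 2.4 100.16876504079968 [0.33573991 1.14833228 0.18913156]
```

View pics/w1.png

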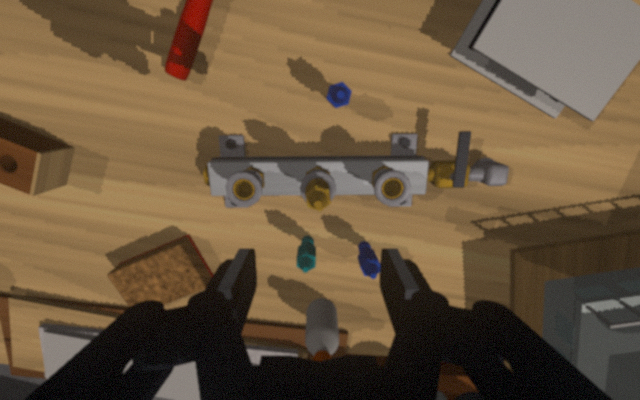

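The nozzle is at (318,190) between the empty couplings at (245,187) and (393,187). I'll zoom in.

```bash
python3 - <<'E'
from h import *
im=cv2.imread("pics/w1.png");c=imaging.calibration("wrist");s=manip.read_state()
cv2.imwrite("pics/w1c.png",cv2.resize(im[140:225,195:440],None,fx=3.2,fy=3.2,interpolation=cv2.INTER_CUBIC))
a=onz(c,(245,187),.086);b=onz(c,(393,187),.086);m=(a+b)/2;print(a,b,m,np.linalg.norm(a-b),np.degrees(np.arctan2(*(b-a)[1::-1])),proj(c,m),proj(c,m+[0,0,.031]),totool(s,m))
E
```

```text
[0.57496196 0.09851436 0.086     ] [0.54867403 0.24469517 0.086     ] [0.561818   0.17160476 0.086     ] 0.14852569545174554 100.1946281049699 (np.float64(318.9953889480142), np.float64(187.00000000000182)) (np.float64(319.1101746449921), np.float64(195.76123806274256)) [ -6.66804115   1.6270126  132.76121333]
```

View pics/w1c.png

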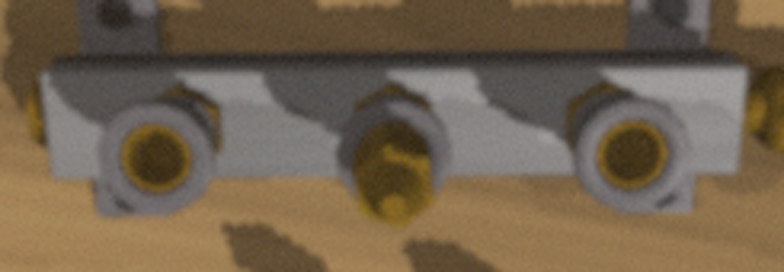

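The rims are at about (244,189) and (393,188). The hexagon is about 24 px wide, so its flats appear to face along the manifold. I'll look from closer.

{"api": "move_arm", "payload": {"targets": "60 -3.5 1 -30 0;60 -3.5 0.8 -0 0;60 0 0 15 0;60 0 0 25 0;60 0 0 25 0;60 0 0 20 0;60 0 0 0 0;60 0 0 0 0;60 0 0 0 0"}}

```text
clock: 3.2
eef_pos: [0.5632, 0.172, 0.1655]
tool_rot: [[-0.984, -0.179, 0.002], [-0.179, 0.984, 0.0], [-0.002, -0.0, -1.0]]
force: [0.5, -0.9, 0.1]
finger_gap: 0.0596
grasp_force: 0.0
```

```bash
python3 - <<'E'
from h import *
s=manip.read_state();print(s["eef_pos"],s["clock"],s["tool_rot"][:,1])
c=imaging.calibration("wrist");im=imaging.snapshot("wrist")[:,:,::-1].copy();cv2.imwrite("pics/w2.png",im)
import pickle;pickle.dump((s,c),open("w2.pkl","wb"))
cv2.imwrite("pics/w2c.png",cv2.resize(im[110:260,200:440],None,fx=3.3,fy=3.3,interpolation=cv2.INTER_CUBIC))
E
```

```text
[0.56324487 0.1720031  0.16549546] 3.2 [-1.78944745e-01  9.83859124e-01 -5.20935899e-05]
```

View pics/w2c.png

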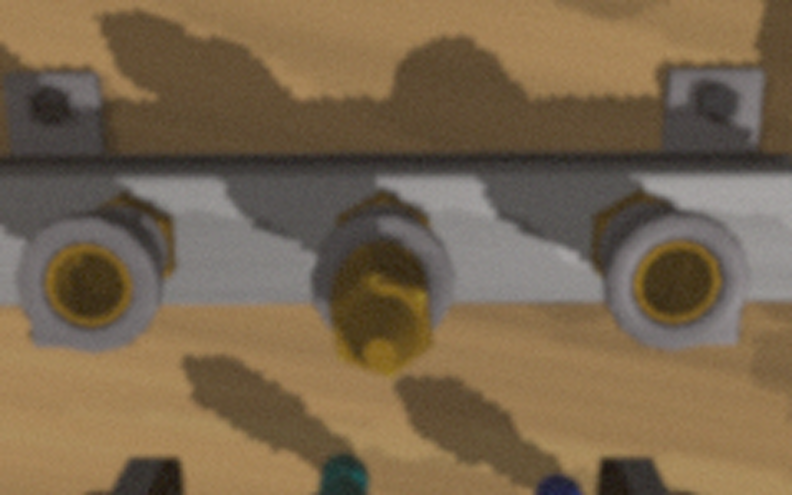

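Closer view: the outer rims are centred at about (227,195) and (405,195), the middle rim at about x=316, and the tip at (315.5,216). The hexagon's flats face the fingers.

```bash
python3 - <<'E'
from h import *
import pickle;s,c=pickle.load(open("w2.pkl","rb"))
a=onz(c,(227.1,194.8),.086);b=onz(c,(405,194.8),.086);m=(a+b)/2
print(np.linalg.norm(a-b),np.degrees(np.arctan2(*(b-a)[1::-1])),np.degrees(np.arctan2(*s["tool_rot"][1::-1,1])))
print(m,totool(s,m)); t=onz(c,(315.5,215),.135);print(t,totool(s,t))
t=onz(c,(316.4,194.8),.086);print(t,totool(s,t))
# top view cross check
ct=imaging.calibration("top");print(proj(ct,m),proj(ct,a),proj(ct,b),proj(ct,m+[0,0,.049]))
print(s["tool_rot"][:,2])
E
```

```text
0.1488044249408106 100.30108325743231 100.30830022587203
[0.56280681 0.17089182 0.086     ] [ 0.80231371 -1.01082003 79.49395928]
[0.5628849  0.17080152 0.135     ] [ 0.63533401 -1.11618532 30.49421166]
[0.56275332 0.17118613 0.086     ] [ 0.802276   -0.71168667 79.49394378]
(np.float64(210.05990834168767), np.float64(171.96470161720205)) (np.float64(250.29069196884177), np.float64(165.57106504527573)) (np.float64(169.5141558642984), np.float64(178.4083942948841)) (np.float64(203.094043507376), np.float64(164.2189067667619))
[ 2.14390113e-03  3.36985617e-04 -9.99997645e-01]
```

{"api": "move_arm", "payload": {"targets": "31 0.8 -0.9 0 0;31 0 0 0 0;31 0 0 0 0;31 0 0 10 0;31 0 0 15 0;31 0 0 15 0;31 0 0 15 0;31 0 0 10 0;31 0 0 0 0;31 0 0 0 0"}}

```text
clock: 4.08
eef_pos: [0.5611, 0.1706, 0.0981]
tool_rot: [[-0.984, -0.179, -0.002], [-0.179, 0.984, -0.0], [0.002, 0.0, -1.0]]
force: [0.6, 0.0, 0.2]
finger_gap: 0.0308
grasp_force: 0.0
```

```bash
python3 - <<'E'
from h import *
s=manip.read_state();print(s["eef_pos"],s["force"],s["finger_gap"],totool(s,[.5628,.1709,.086]))
im=imaging.snapshot("wrist")[:,:,::-1].copy()
cv2.imwrite("pics/w3c.png",cv2.resize(im[150:400,200:440],None,fx=2.4,fy=2.4,interpolation=cv2.INTER_CUBIC))
E
```

```text
[0.5611068  0.1706392  0.09814739] [0.62512235 0.03166809 0.17261103] 0.03080231591662484 [-1.73178484 -0.0473163  12.1446537 ]
```

View pics/w3c.png

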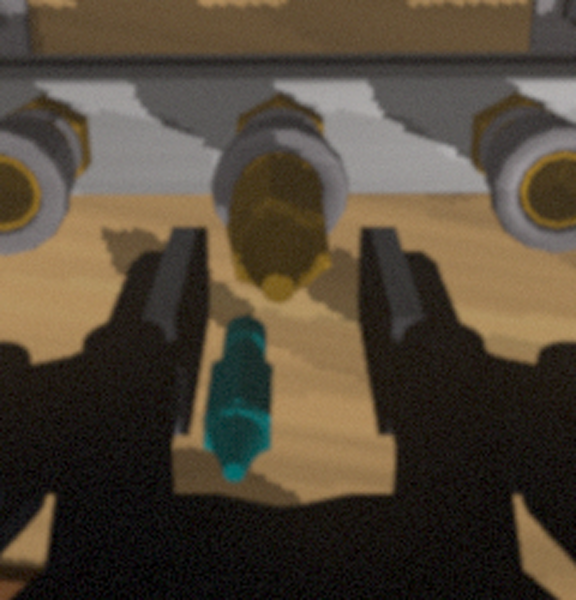

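The nozzle sits between the fingers, with clearance on both sides: hexagon at x 228–328, fingertips at x 207 and 360 (crop). I'll correct x and go down feeling for contact.

{"api": "move_arm", "payload": {"targets": "31 -1.7 0 2 0;31 0 0 3 0;31 0 0 2 0;31 0 0 0 0;31 0 0 0 0"}}

```text
clock: 4.55
eef_pos: [0.5633, 0.171, 0.0919]
tool_rot: [[-0.984, -0.179, -0.0], [-0.179, 0.984, -0.0], [0.0, 0.0, -1.0]]
force: [0.2, 0.5, 0.0]
finger_gap: 0.0314
grasp_force: 0.0
```

{"api": "move_arm", "payload": {"targets": "31 0 0 1 0;31 0 0 1 0;31 0 0 0 0;31 0 0 0 0"}}

```text
clock: 4.88
eef_pos: [0.5633, 0.171, 0.0898]
tool_rot: [[-0.984, -0.179, -0.0], [-0.179, 0.984, -0.0], [0.0, -0.0, -1.0]]
force: [-0.9, 0.2, 0.1]
finger_gap: 0.0309
grasp_force: 0.0
```

{"api": "move_arm", "payload": {"targets": "31 0 0 0.7 0;31 0 0 0.7 0;31 0 0 0.6 0;31 0 0 0 0;31 0 0 0 0"}}

```text
clock: 5.3
eef_pos: [0.5633, 0.171, 0.0878]
tool_rot: [[-0.984, -0.179, -0.0], [-0.179, 0.984, -0.0], [0.0, 0.0, -1.0]]
force: [-0.4, -0.1, -0.9]
finger_gap: 0.031
grasp_force: 0.0
```

{"api": "move_arm", "payload": {"targets": "31 0 0 0.7 0;31 0 0 0.7 0;31 0 0 0.6 0;31 0 0 0 0;31 0 0 0 0"}}

```text
clock: 5.72
eef_pos: [0.5633, 0.1711, 0.0858]
tool_rot: [[-0.984, -0.179, -0.0], [-0.179, 0.984, -0.0], [0.0, 0.0, -1.0]]
force: [0.4, 0.5, 0.5]
finger_gap: 0.0311
grasp_force: 0.0
```

{"api": "move_arm", "payload": {"targets": "31 0 0 0.7 0;31 0 0 0.7 0;31 0 0 0.6 0;31 0 0 0 0;31 0 0 0 0"}}

```text
clock: 6.13
eef_pos: [0.5633, 0.171, 0.0838]
tool_rot: [[-0.984, -0.179, -0.0], [-0.179, 0.984, -0.0], [0.0, -0.0, -1.0]]
force: [0.1, -0.1, 0.5]
finger_gap: 0.0305
grasp_force: 0.0
```

{"api": "move_arm", "payload": {"targets": "31 0 0 0.7 0;31 0 0 0.7 0;31 0 0 0.6 0;31 0 0 0 0;31 0 0 0 0"}}

```text
clock: 6.55
eef_pos: [0.5632, 0.171, 0.0818]
tool_rot: [[-0.984, -0.179, -0.0], [-0.179, 0.984, -0.0], [0.0, 0.0, -1.0]]
force: [0.1, 1.0, -0.1]
finger_gap: 0.0309
grasp_force: 0.0
```

{"api": "move_arm", "payload": {"targets": "31 0 0 0.7 0;31 0 0 0.7 0;31 0 0 0.6 0;31 0 0 0 0;31 0 0 0 0"}}

```text
clock: 6.97
eef_pos: [0.5632, 0.1711, 0.0798]
tool_rot: [[-0.984, -0.18, -0.0], [-0.18, 0.984, -0.0], [0.0, -0.0, -1.0]]
force: [0.5, 0.0, 0.2]
finger_gap: 0.031
grasp_force: 0.0
```

{"api": "move_arm", "payload": {"targets": "31 0 0 0.7 0;31 0 0 0.7 0;31 0 0 0.6 0;31 0 0 0 0;31 0 0 0 0"}}

```text
clock: 7.38
eef_pos: [0.5633, 0.171, 0.0778]
tool_rot: [[-0.984, -0.18, -0.0], [-0.18, 0.984, -0.0], [0.0, -0.0, -1.0]]
force: [-0.4, 0.2, -0.1]
finger_gap: 0.031
grasp_force: 0.0
```

```bash
python3 - <<'E'
from h import *
c=imaging.calibration("scene");s=manip.read_state();p=proj(c,s["eef_pos"]);q=proj(c,[.5628,.1709,.086]);print(p,q)
im=imaging.snapshot("wrist")[:,:,::-1];im2=imaging.snapshot("scene")[:,:,::-1]
x,y=int(q[0])-55,int(q[1])-90;print(x,y)
a=cv2.resize(im[170:320,230:400],(440,388),interpolation=cv2.INTER_CUBIC);b=cv2.resize(im2[y:y+130,x:x+110],(328,388),interpolation=cv2.INTER_CUBIC)
cv2.imwrite("pics/w4.png",np.hstack([a,b]))
E
```

```text
(np.float64(345.5749524080981), np.float64(268.15830537228516)) (np.float64(346.08510378112214), np.float64(264.8180064749349))
291 174
```

View pics/w4.png

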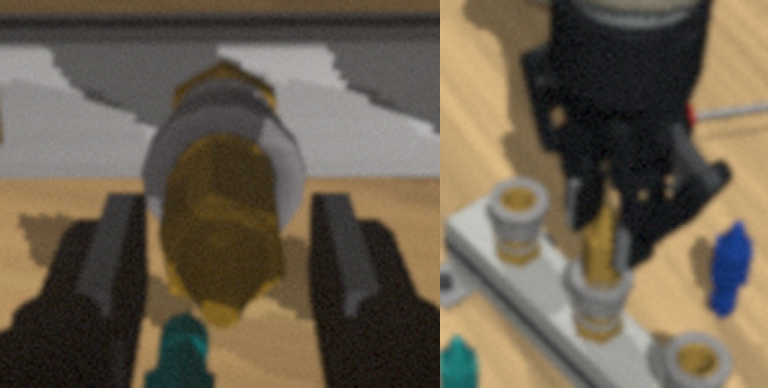

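The wrist view shows the fingers straddling the hexagon, with tips at (145,195) and (312,195) and the rim between them at (225,175). In the scene view the tips are still above the rim. I'll keep going down.

{"api": "move_arm", "payload": {"targets": "31 0 0 0.8 0;31 0 0 0.8 0;31 0 0 0.8 0;31 0 0 0.6 0;31 0 0 0 0;31 0 0 0 0"}}

```text
clock: 7.98
eef_pos: [0.5633, 0.171, 0.0748]
tool_rot: [[-0.984, -0.179, -0.0], [-0.179, 0.984, -0.0], [0.0, -0.0, -1.0]]
force: [0.1, -0.3, 0.8]
finger_gap: 0.0305
grasp_force: 0.0
```

{"api": "move_arm", "payload": {"targets": "31 0 0 0.8 0;31 0 0 0.8 0;31 0 0 0.8 0;31 0 0 0.6 0;31 0 0 0 0;31 0 0 0 0"}}

```text
clock: 8.48
eef_pos: [0.5633, 0.171, 0.0718]
tool_rot: [[-0.984, -0.179, -0.0], [-0.179, 0.984, -0.0], [0.0, 0.0, -1.0]]
force: [0.2, 0.1, -0.2]
finger_gap: 0.0308
grasp_force: 0.0
```

```bash
python3 - <<'E'
from h import *
c=imaging.calibration("scene")
for k in (1,-1):
  for z in (.078,.086,.095,.105,.115):
    p=np.array(proj(c,[.5633-.18*.019*k,.171+.98*.019*k,z]));print(k,z,((p-[291,174])*2.98+[440,0]).round())
E
```

```text
1 0.078 [625. 301.]
1 0.086 [626. 292.]
1 0.095 [628. 281.]
1 0.105 [629. 269.]
1 0.115 [631. 257.]
-1 0.078 [581. 261.]
-1 0.086 [581. 251.]
-1 0.095 [582. 241.]
-1 0.105 [583. 229.]
-1 0.115 [584. 216.]
```

Both views agree that the tips are really about 30 mm behind the nominal TCP at this opening, so contact should come near TCP z≈0.057.

{"api": "move_arm", "payload": {"targets": "31 0 0 1 0;31 0 0 1 0;31 0 0 1 0;31 0 0 1 0;31 0 0 1 0;31 0 0 1 0;31 0 0 0 0;31 0 0 0 0"}}

```text
clock: 9.15
eef_pos: [0.5632, 0.171, 0.0658]
tool_rot: [[-0.984, -0.179, -0.0], [-0.179, 0.984, -0.0], [0.0, -0.0, -1.0]]
force: [0.3, 0.0, 0.7]
finger_gap: 0.0314
grasp_force: 0.0
```

{"api": "move_arm", "payload": {"targets": "31 0 0 0.8 0;31 0 0 0.8 0;31 0 0 0.8 0;31 0 0 0.6 0;31 0 0 0 0;31 0 0 0 0"}}

```text
clock: 9.65
eef_pos: [0.5633, 0.171, 0.0628]
tool_rot: [[-0.984, -0.179, -0.0], [-0.179, 0.984, -0.0], [0.0, 0.0, -1.0]]
force: [-0.1, 0.0, -0.6]
finger_gap: 0.0309
grasp_force: 0.0
```

{"api": "move_arm", "payload": {"targets": "31 0 0 0.7 0;31 0 0 0.7 0;31 0 0 0.6 0;31 0 0 0 0;31 0 0 0 0"}}

```text
clock: 10.07
eef_pos: [0.5632, 0.171, 0.0608]
tool_rot: [[-0.984, -0.179, -0.0], [-0.179, 0.984, -0.0], [0.0, 0.0, -1.0]]
force: [-0.3, 0.3, -0.2]
finger_gap: 0.031
grasp_force: 0.0
```

{"api": "move_arm", "payload": {"targets": "31 0 0 0.7 0;31 0 0 0.7 0;31 0 0 0.6 0;31 0 0 0 0;31 0 0 0 0"}}

```text
clock: 10.48
eef_pos: [0.5633, 0.171, 0.0588]
tool_rot: [[-0.984, -0.179, -0.0], [-0.179, 0.984, -0.0], [0.0, 0.0, -1.0]]
force: [0.4, 0.4, 0.8]
finger_gap: 0.0313
grasp_force: 0.0
```

{"api": "move_arm", "payload": {"targets": "31 0 0 0.7 0;31 0 0 0.7 0;31 0 0 0.6 0;31 0 0 0 0;31 0 0 0 0"}}

```text
clock: 10.9
eef_pos: [0.5632, 0.171, 0.0568]
tool_rot: [[-0.984, -0.179, -0.0], [-0.179, 0.984, -0.0], [0.0, -0.0, -1.0]]
force: [0.5, -0.7, 0.0]
finger_gap: 0.0311
grasp_force: 0.0
```

{"api": "move_arm", "payload": {"targets": "31 0 0 0.7 0;31 0 0 0.7 0;31 0 0 0.6 0;31 0 0 0 0;31 0 0 0 0"}}

```text
clock: 11.32
eef_pos: [0.5632, 0.171, 0.0548]
tool_rot: [[-0.984, -0.179, -0.0], [-0.179, 0.984, -0.0], [0.0, -0.0, -1.0]]
force: [0.3, -0.9, 0.4]
finger_gap: 0.0313
grasp_force: 0.0
```

{"api": "move_arm", "payload": {"targets": "31 0 0 0.7 0;31 0 0 0.7 0;31 0 0 0.6 0;31 0 0 0 0;31 0 0 0 0"}}

```text
clock: 11.73
eef_pos: [0.5634, 0.171, 0.0531]
tool_rot: [[-0.984, -0.179, 0.0], [-0.179, 0.984, -0.0], [-0.0, -0.0, -1.0]]
force: [-0.0, -0.9, 2.5]
finger_gap: 0.0309
grasp_force: 1.2
```

{"api": "move_arm", "payload": {"targets": "31 0 0 0.7 0;31 0 0 0.7 0;31 0 0 0.6 0;31 0 0 0 0;31 0 0 0 0"}}

```text
clock: 12.15
eef_pos: [0.5635, 0.1711, 0.0523]
tool_rot: [[-0.984, -0.18, 0.0], [-0.18, 0.984, -0.0], [-0.0, -0.0, -1.0]]
force: [-4.2, -1.7, 9.9]
finger_gap: 0.0307
grasp_force: 5.0
```

Contact was felt at z≈0.053. Now I'll press the sleeve down.

{"api": "move_arm", "payload": {"targets": "31 0 0 0.5 0;31 0 0 0.5 0;31 0 0 0.5 0;31 0 0 0.5 0;31 0 0 0 0;31 0 0 0 0"}}

```text
clock: 12.65
eef_pos: [0.5636, 0.171, 0.0506]
tool_rot: [[-0.984, -0.18, 0.0], [-0.18, 0.984, -0.0], [-0.0, -0.0, -1.0]]
force: [-5.8, -1.2, 12.0]
finger_gap: 0.0311
grasp_force: 6.0
```

{"api": "move_arm", "payload": {"targets": "31 0 0 0.5 0;31 0 0 0.5 0;31 0 0 0.5 0;31 0 0 0 0;31 0 0 0 0"}}

```text
clock: 13.07
eef_pos: [0.5636, 0.1711, 0.0493]
tool_rot: [[-0.984, -0.18, 0.0], [-0.18, 0.984, -0.0], [-0.0, -0.0, -1.0]]
force: [-5.4, -1.0, 12.8]
finger_gap: 0.031
grasp_force: 6.6
```

{"api": "move_arm", "payload": {"targets": "31 0.4 0 0.5 0;31 0.2 0 0.5 0;31 0 0 0.5 0;31 0 0 0 0;31 0 0 0 0"}}

```text
clock: 13.48
eef_pos: [0.5636, 0.1711, 0.0482]
tool_rot: [[-0.984, -0.18, 0.002], [-0.18, 0.984, 0.0], [-0.002, -0.0, -1.0]]
force: [-5.6, -1.1, 13.5]
finger_gap: 0.0308
grasp_force: 7.1
```

{"api": "move_arm", "payload": {"targets": "31 0 0 0.5 0;31 0 0 0.5 0;31 0 0 0 0;31 0 0 0 0"}}

```text
clock: 13.82
eef_pos: [0.5636, 0.171, 0.047]
tool_rot: [[-0.984, -0.18, 0.002], [-0.18, 0.984, 0.0], [-0.002, -0.0, -1.0]]
force: [-4.6, -1.0, 13.5]
finger_gap: 0.0311
grasp_force: 6.4
```

{"api": "move_arm", "payload": {"targets": "31 0 0 0.5 0;31 0 0 0.5 0;31 0 0 0 0;31 0 0 0 0"}}

```text
clock: 14.15
eef_pos: [0.5636, 0.171, 0.0463]
tool_rot: [[-0.984, -0.18, 0.002], [-0.18, 0.984, 0.0], [-0.002, -0.0, -1.0]]
force: [-6.6, -2.0, 15.3]
finger_gap: 0.0308
grasp_force: 7.4
```

{"api": "move_arm", "payload": {"targets": "31 0 0 0.4 0;31 0 0 0 0;31 0 0 0 0"}}

```text
clock: 14.4
eef_pos: [0.5636, 0.1711, 0.0459]
tool_rot: [[-0.984, -0.18, 0.002], [-0.18, 0.984, 0.0], [-0.002, -0.0, -1.0]]
force: [-6.3, -1.5, 15.1]
finger_gap: 0.031
grasp_force: 7.5
```

```bash
python3 - <<'E'
from h import *
for _ in range(2):
  s=manip.read_state();print(s["eef_pos"],s["force"])
  im=imaging.snapshot("wrist")[:,:,::-1].copy()
cv2.imwrite("pics/w5.png",im)
hsv=cv2.cvtColor(im,cv2.COLOR_BGR2HSV);m=cv2.inRange(hsv,(15,120,50),(32,255,255))[170:350,260:370]
n,l,st,ce=cv2.connectedComponentsWithStats(m)
print([ (st[i]+[260,170,0,0,0]).tolist() for i in range(1,n) if st[i][4]>80])
E
```

```text
[0.56360349 0.17107282 0.04593313] [-6.29082684 -1.51070014 15.11678379]
[0.56360404 0.1711034  0.04594937] [-5.0414664  -1.05546783 15.19439648]
[[294, 209, 45, 17, 184], [271, 240, 95, 110, 5740]]
```

{"api": "move_arm", "payload": {"targets": "31 0 0 0.4 0;31 0 0 0 0;31 0 0 0 0"}}

```text
clock: 14.75
eef_pos: [0.5636, 0.1711, 0.0457]
tool_rot: [[-0.984, -0.18, 0.002], [-0.18, 0.984, 0.0], [-0.002, -0.0, -1.0]]
force: [-6.5, -1.8, 17.2]
finger_gap: 0.0308
grasp_force: 8.2
```

{"api": "move_arm", "payload": {"targets": "31 0 0 0.3 0;31 0 0 0 0;31 0 0 0 0"}}

```text
clock: 15.0
eef_pos: [0.5637, 0.1711, 0.0457]
tool_rot: [[-0.984, -0.18, 0.002], [-0.18, 0.984, 0.0], [-0.002, -0.0, -1.0]]
force: [-8.1, -1.8, 18.4]
finger_gap: 0.0309
grasp_force: 9.1
```

The position has stopped and the force is rising, so the sleeve is on its stop. I'll check that the nozzle has popped.

```bash
python3 - <<'E'
from h import *
im=imaging.snapshot("wrist")[:,:,::-1];im2=imaging.snapshot("scene")[:,:,::-1]
a=cv2.resize(im[170:350,220:410],(440,417),interpolation=cv2.INTER_CUBIC);b=cv2.resize(im2[174:304,291:401],(353,417),interpolation=cv2.INTER_CUBIC)
cv2.imwrite("pics/w6.png",np.hstack([a,b]))
E
```

```text
(no output)
```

View pics/w6.png

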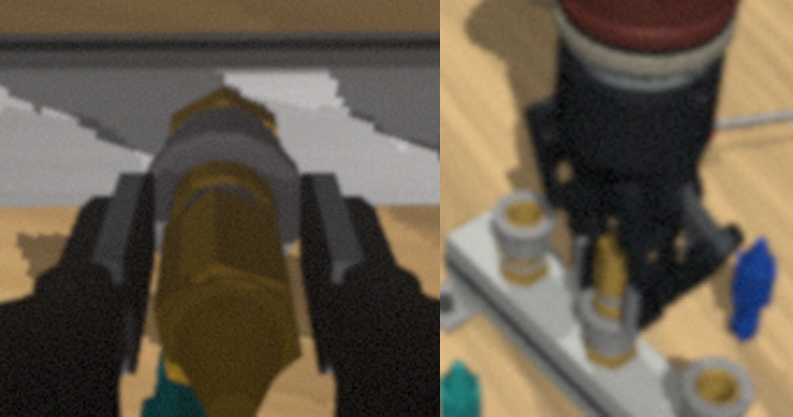

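The nozzle has popped: its grey plug shows below the hexagon at about (220,190). I'll raise the fingers to the hexagon and close on it.

{"api": "move_arm", "payload": {"newtons": 40, "targets": "31 0 0 -1 0;31 0 0 -2 0;31 0 0 -2 0;31 0 0 -2 0;31 0 0 -2 0;31 0 0 -2 0;31 0 0 -1 0;31 0 0 0 0;31 0 0 0 0"}}

```text
clock: 15.85
eef_pos: [0.5627, 0.1709, 0.0547]
tool_rot: [[-0.984, -0.179, -0.0], [-0.179, 0.984, -0.0], [0.0, -0.0, -1.0]]
force: [-0.3, 0.0, 0.7]
finger_gap: 0.0309
grasp_force: 0.0
```

{"api": "move_arm", "payload": {"newtons": 40, "targets": "27 0 0 0 0;25 0 0 0 0;23 0 0 0 0;22 0 0 0 0;21 0 0 0 0;18 0 0 0 0;18 0 0 0 0;18 0 0 0 0;18 0 0 0 0"}}

```text
clock: 16.6
eef_pos: [0.5627, 0.1707, 0.0548]
tool_rot: [[-0.984, -0.179, -0.0], [-0.179, 0.984, -0.0], [0.0, -0.0, -1.0]]
force: [0.5, -2.8, 0.5]
finger_gap: 0.0229
grasp_force: 39.2
```

Gripped at 22.9 mm. Now I'll draw it straight out.

{"api": "move_arm", "payload": {"newtons": 60, "targets": "18 0 0 0 0;18 0 0 0 0;18 0 0 -1 0;18 0 0 -1 0;18 0 0 -1.5 0;18 0 0 -1.5 0;18 0 0 -1.5 0;18 0 0 -1.5 0"}}

```text
clock: 17.27
eef_pos: [0.5615, 0.1707, 0.0601]
tool_rot: [[-0.984, -0.179, -0.002], [-0.179, 0.984, -0.0], [0.002, 0.0, -1.0]]
force: [5.6, -1.0, -17.2]
finger_gap: 0.0217
grasp_force: 59.5
```

{"api": "move_arm", "payload": {"targets": "18 0 0 -1.5 0;18 0 0 -1.5 0;18 0 0 -1.5 0;18 0 0 -1.5 0;18 0 0 -2 0;18 0 0 -2 0;18 0 0 -2 0;18 0 0 -3 0;18 0 0 -3 0;18 0 0 -3 0"}}

```text
clock: 18.1
eef_pos: [0.563, 0.1713, 0.0848]
tool_rot: [[-0.984, -0.18, 0.001], [-0.18, 0.984, 0.001], [-0.001, 0.0, -1.0]]
force: [0.1, 0.3, -1.6]
finger_gap: 0.0219
grasp_force: 61.1
```

{"api": "move_arm", "payload": {"targets": "18 0 0 -3 0;18 0 0 -4 0;18 0 0 -5 0;18 0 0 -8 0;18 0 0 -15 0;18 0 0 -15 0;18 0 0 -15 0;18 0 0 0 0;18 0 0 0 0"}}

```text
clock: 18.85
eef_pos: [0.5637, 0.1711, 0.1502]
tool_rot: [[-0.984, -0.179, 0.003], [-0.179, 0.984, 0.0], [-0.003, -0.0, -1.0]]
force: [0.4, 0.3, -1.3]
finger_gap: 0.0217
grasp_force: 61.0
```

```bash
python3 - <<'E'
from h import *
import pickle
s=manip.read_state();c=imaging.calibration("wrist")
print(s["eef_pos"],s["force"],s["finger_gap"])
T=imaging.snapshot("top")[:,:,::-1];ct=imaging.calibration("top");S=imaging.snapshot("scene")[:,:,::-1]
cv2.imwrite("pics/t7.png",T)
# rack holes: dark blobs on rack in top view
sub=T[140:205,365:490];a=cv2.resize(sub,None,fx=3,fy=3,interpolation=cv2.INTER_CUBIC)
b=cv2.resize(S[125:340,200:420],(367,359),interpolation=cv2.INTER_CUBIC)
W=imaging.snapshot("wrist")[:,:,::-1];w=cv2.resize(W,(400,250));cv2.imwrite("pics/w7.png",W)
L=np.zeros((460,400,3),np.uint8);L[:195,:375]=a;L[200:450]=w
R=np.zeros((460,367,3),np.uint8);R[:359]=b
cv2.imwrite("pics/m7.png",np.hstack([L,R]))
E
```

```text
[0.56370246 0.17108532 0.1501858 ] [ 0.44273417  0.27905779 -1.34977376] 0.021712973181390587
```

View pics/m7.png

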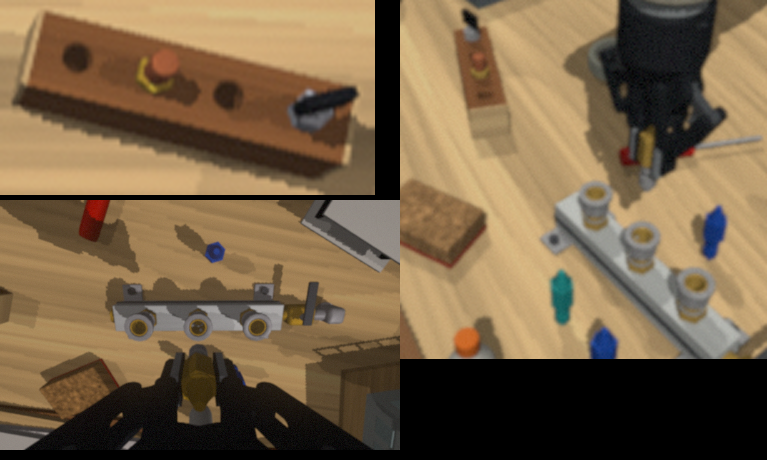

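The nozzle is out with its plug visible, and the sleeve rim is level with its neighbours. The free holes show at (77,57) for hole3 and (228,95) for hole1 in the top crop. Next I'll work out the hole position and where the fingertips are relative to the hexagon's underside.

```bash
python3 - <<'E'
from h import *
T=cv2.imread("pics/t7.png");ct=imaging.calibration("top");s=manip.read_state()
g=cv2.resize(cv2.cvtColor(T[140:205,365:490],cv2.COLOR_BGR2GRAY),None,fx=3,fy=3,interpolation=cv2.INTER_CUBIC)
def blob(x,y):
    w=g[y-22:y+23,x-22:x+23];_,m=cv2.threshold(w,0,255,cv2.THRESH_BINARY_INV+cv2.THRESH_OTSU)
    n,l,st,ce=cv2.connectedComponentsWithStats(m);i=l[22,22];e=ce[i]+[x-22,y-22]
    px=(e+.5)/3-.5+[365,140];print(st[i],px);return px
for n,p in(("h3",(77,57)),("h1",(228,95))):
    px=blob(*p);w=onz(ct,px,.05);print(n,w,totool(s,w))
W=cv2.imread("pics/w7.png")
for r in range(215,300,3):print(r,W[r,318],W[r,300:304].mean(0).round(),W[r,335:339].mean(0).round(),"|",W[r,290],W[r,348])
h=cv2.cvtColor(W,cv2.COLOR_BGR2GRAY)
for r in range(225,262,3):print(r,h[r,268:372:4])
E
```

```text
[  7   8  30  30 673] [390.21644378 158.74541852]
h3 [ 0.60464106 -0.16757675  0.05      ] [  18.48753921 -340.56141319   97.58978608]
[  7   8  30  30 682] [440.63489736 171.34408602]
h1 [ 0.58069019 -0.26451934  0.05      ] [  59.44787489 -431.63147137   97.66910576]
215 [ 35  89 115] [113. 112. 116.] [ 96. 123. 147.] | [ 86 127 158] [ 84 123 153]
218 [81 86 93] [108. 111. 120.] [ 87. 128. 159.] | [ 81 125 155] [ 91 131 161]
221 [112 112 117] [ 90. 121. 146.] [ 84. 126. 157.] | [ 82 120 153] [ 89 128 161]
224 [114 116 124] [ 82. 121. 152.] [ 82. 123. 155.] | [ 81 124 156] [ 82 124 155]
227 [ 83 120 151] [ 81. 122. 154.] [ 82. 124. 155.] | [ 88 128 163] [ 83 125 157]
230 [ 66  95 116] [ 87. 130. 161.] [ 80. 119. 147.] | [ 83 127 160] [ 81 123 153]
233 [50 52 58] [ 85. 128. 160.] [56. 80. 99.] | [ 88 130 163] [ 82 123 152]
236 [46 51 53] [ 85. 126. 159.] [49. 76. 94.] | [ 82 125 157] [ 76 115 146]
239 [53 55 56] [ 82. 115. 144.] [50. 75. 96.] | [ 65  90 114] [ 56  82 105]
242 [49 52 53] [ 78. 109. 134.] [52. 76. 95.] | [56 80 96] [54 74 94]
245 [33 47 56] [ 74. 101. 125.] [52. 79. 98
[... 1926 characters left out ...]
  72  92 127 139  54  51  51  51  52  51  54  74  78
  67  63  67  70  96 133 127 128]
246 [102  84  85  75  43  52  28  72 131  59  51  55  44  46  50  53  77  83
  61  37  49  52  82 127 131 129]
249 [140 124  86  66  51  50  28  69 100  46  52  53  41  48  44  42  60  84
  63  24  51  49  68 120 138 132]
252 [142 135 119  63  55  55  30  70  72  47  55  51  46  43  51  41  45  55
  55  29  51  50  58  90 115 142]
255 [106  43  33  55  54  48  25  58  47  50  53  48  46  44  45  52  48  48
  49  19  51  49  51  36  33 104]
258 [31 29 29 52 53 49 23 42 43 53 53 55 44 42 45 45 39 45 52 25 51 52 50 33
 32 31]
261 [33 37 39 52 51 46 22 43 45 47 50 52 46 38 43 44 41 39 34 30 46 48 50 29
 23 30]
```

The fingertips stand about 7–8 mm below the hexagon's underside, so they would hit the rack before the nozzle is home. I'll rest the nozzle back on the closed socket's balls, without pressing, and regrip it higher.

{"api": "move_arm", "payload": {"targets": "18 0.5 0 5 0;18 0 0 10 0;18 0 0 10 0;18 0 0 5 0;18 0 0 0 0;18 0 0 0 0;18 0 0 0 0"}}

```text
clock: 19.58
eef_pos: [0.5624, 0.1709, 0.1188]
tool_rot: [[-0.984, -0.179, 0.0], [-0.179, 0.984, 0.0], [-0.0, 0.0, -1.0]]
force: [-0.6, 0.1, -1.0]
finger_gap: 0.0218
grasp_force: 61.0
```

{"api": "move_arm", "payload": {"targets": "18 -0.3 0.1 5 0;18 0 0 10 0;18 0 0 10 0;18 0 0 5 0;18 0 0 3 0;18 0 0 2 0;18 0 0 2 0;18 0 0 0 0;18 0 0 0 0"}}

```text
clock: 20.33
eef_pos: [0.5627, 0.171, 0.082]
tool_rot: [[-0.984, -0.18, 0.0], [-0.18, 0.984, 0.0], [-0.0, 0.0, -1.0]]
force: [0.1, 0.5, -1.3]
finger_gap: 0.0218
grasp_force: 61.0
```

{"api": "move_arm", "payload": {"targets": "18 0 0 1 0;18 0 0 1 0;18 0 0 1 0;18 0 0 1 0;18 0 0 0 0;18 0 0 0 0"}}

```text
clock: 20.83
eef_pos: [0.5624, 0.171, 0.0777]
tool_rot: [[-0.984, -0.179, -0.0], [-0.179, 0.984, -0.0], [0.0, -0.0, -1.0]]
force: [-0.4, -0.5, -1.4]
finger_gap: 0.0223
grasp_force: 61.0
```

{"api": "move_arm", "payload": {"targets": "18 0 0 1 0;18 0 0 1 0;18 0 0 1 0;18 0 0 0 0;18 0 0 0 0"}}

```text
clock: 21.25
eef_pos: [0.5624, 0.171, 0.0746]
tool_rot: [[-0.984, -0.179, -0.0], [-0.179, 0.984, -0.0], [0.0, -0.0, -1.0]]
force: [0.9, -0.7, -2.2]
finger_gap: 0.0217
grasp_force: 61.0
```

{"api": "move_arm", "payload": {"targets": "18 0 0 1 0;18 0 0 1 0;18 0 0 1 0;18 0 0 0 0;18 0 0 0 0"}}

```text
clock: 21.67
eef_pos: [0.5624, 0.171, 0.0717]
tool_rot: [[-0.984, -0.179, -0.0], [-0.179, 0.984, -0.0], [0.0, 0.0, -1.0]]
force: [0.8, 0.5, -1.3]
finger_gap: 0.0216
grasp_force: 61.0
```

{"api": "move_arm", "payload": {"targets": "18 0 0 0.7 0;18 0 0 0.8 0;18 0 0 0 0;18 0 0 0 0"}}

```text
clock: 22.0
eef_pos: [0.5625, 0.171, 0.0702]
tool_rot: [[-0.984, -0.179, -0.0], [-0.179, 0.984, -0.0], [0.0, 0.0, -1.0]]
force: [0.7, -0.8, -1.2]
finger_gap: 0.0222
grasp_force: 61.0
```

{"api": "move_arm", "payload": {"targets": "18 0 0 0.7 0;18 0 0 0.8 0;18 0 0 0 0;18 0 0 0 0"}}

```text
clock: 22.33
eef_pos: [0.5626, 0.171, 0.0689]
tool_rot: [[-0.984, -0.179, 0.0], [-0.179, 0.984, 0.0], [-0.0, 0.0, -1.0]]
force: [-0.5, -0.7, -0.9]
finger_gap: 0.0219
grasp_force: 61.0
```

{"api": "move_arm", "payload": {"targets": "18 0 0 0.5 0;18 0 0 0 0;18 0 0 0 0"}}

```text
clock: 22.58
eef_pos: [0.5627, 0.171, 0.0685]
tool_rot: [[-0.984, -0.179, 0.0], [-0.179, 0.984, 0.0], [-0.0, -0.0, -1.0]]
force: [-0.8, -0.6, 0.1]
finger_gap: 0.0219
grasp_force: 61.2
```

{"api": "move_arm", "payload": {"targets": "18 0 0 0.5 0;18 0 0 0 0;18 0 0 0 0"}}

```text
clock: 22.83
eef_pos: [0.5628, 0.171, 0.0683]
tool_rot: [[-0.984, -0.18, 0.001], [-0.18, 0.984, 0.0], [-0.001, -0.0, -1.0]]
force: [-1.8, 0.8, 3.5]
finger_gap: 0.0219
grasp_force: 61.5
```

{"api": "move_arm", "payload": {"targets": "18 0 0 0.5 0;18 0 0 0 0;18 0 0 0 0"}}

```text
clock: 23.08
eef_pos: [0.5629, 0.171, 0.0681]
tool_rot: [[-0.984, -0.18, 0.001], [-0.18, 0.984, 0.0], [-0.001, -0.0, -1.0]]
force: [-1.3, -0.3, 5.1]
finger_gap: 0.0217
grasp_force: 61.8
```

It is resting on the balls at 5 N. I'll ease off, open, rise 10 mm and regrip.

{"api": "move_arm", "payload": {"newtons": 40, "targets": "18 0 0 -0.6 0;18 0 0 0 0;23 0 0 0 0;25 0 0 0 0;28 0 0 0 0;28 0 0 0 0;28 0 0 0 0"}}

```text
clock: 23.67
eef_pos: [0.5622, 0.171, 0.0674]
tool_rot: [[-0.984, -0.179, -0.001], [-0.179, 0.984, -0.0], [0.001, 0.0, -1.0]]
force: [0.7, 0.2, -0.3]
finger_gap: 0.028
grasp_force: 0.0
```

```bash
python3 - <<'E'
from h import *
s=manip.read_state();print(s["eef_pos"],s["force"],s["finger_gap"])
for k in range(2):
    W=imaging.snapshot("wrist")[:,:,::-1].copy()
cv2.imwrite("pics/w8.png",W);h=cv2.cvtColor(W,cv2.COLOR_BGR2GRAY);sat=cv2.cvtColor(W,cv2.COLOR_BGR2HSV)[:,:,1]
for r in range(222,330,4):print(r,h[r,268:376:4],sat[r,300:340:8])
E
```

```text
[0.5621737  0.17095354 0.06741054] [ 0.6900873   0.19328215 -0.2775985 ] 0.027977181049171258
222 [148 145 148 120  91  88  89  65  70  79  81  78  77  73  78  64  61  61
 156 158 154 158 163 158 160 158 162] [17  6 10  6 12]
226 [148 148 149 150 154 141  70  80  75  77  71  72  75  70  70  72  74  71
 116 156 159 160 162 158 160 162 163] [17  7 16 27 13]
230 [143 145 146 146 158 116  76  74  74  74  70  67  69  68  69  73  73  71
  93 122 155 158 161 160 159 161 163] [ 10  31 103  14  10]
234 [149 148 151 149 144  79  75  78  67  70  72  65  57  59  65  66  72  76
 118 113 159 160 161 159 161 161 163] [ 28 142  60 157  26]
238 [149 150 151 148 121  78  76  74  70  61  54  48  58  49  55  58  65  77
  90 139 144 157 159 157 158 157 161] [154   5   9   5 122]
242 [141 142 140 140  87  75  72  54  64  54  61  62  59  62  57  50  58  58
  67 127 119 149 150 151 156 157 155] [131  12  30  17 154]
246 [141 138  57  54  48  34  70  66  53  59  59  52  56  56  54  54  53  60
 100 120  40  55  57  55 131 129 130] [111  21  18   5 119]
250 [138 124  56  57  38  27  69  67  53  49  60  53  47 
[... 1793 characters left out ...]
69 170 181 177]
310 [ 21  27  17  36  32  68  55  48  47  52  50  50  50  47  49  44  45  52
  55 114 133  29  21  23  26  23  20] [171 191 171 178 211]
314 [ 22  17  24  31  60 107  79  51  46  50  45  40  52  46  50  48  44  48
  52 110 129  40  24  28  25  14  21] [213 185 162 171 192]
318 [ 26  18  27  32  86 124  84  48  48  50  53  50  47  52  47  46  46  52
  66 121 127  58  24  25  17  20  23] [164 178 226 177 181]
322 [ 28  23  23  35 100  79 100  51  42  48  47  47  48  48  45  50  45 112
 123 126 130  86  18  24  24  28  11] [195 213 156 203 213]
326 [ 17  24  33  38  50  33  48  63  49  46  56  52  46  46  42  39 104 135
 136 135 139  98  23  24  23  27  16] [185 126 213 219 159]
```

{"api": "move_arm", "payload": {"newtons": 30, "targets": "28 -0.5 0 -2 0;28 0 0 -3 0;28 0 0 -4 0;28 0 0 -4 0;28 0 0 0 0;28 0 0 0 0;26 0 0 0 0;24 0 0 0 0;23 0 0 0 0;22 0 0 0 0"}}

```text
clock: 24.6
eef_pos: [0.563, 0.1708, 0.0808]
tool_rot: [[-0.984, -0.179, -0.0], [-0.179, 0.984, -0.0], [0.0, -0.0, -1.0]]
force: [0.0, -1.3, 1.4]
finger_gap: 0.0224
grasp_force: 19.7
```

{"api": "move_arm", "payload": {"newtons": 50, "targets": "18 0 0 0 0;18 0 0 0 0;18 0 0 0 0;18 0 0 0 0;18 0 0 -1 0;18 0 0 -2 0;18 0 0 -3 0;18 0 0 -4 0;18 0 0 0 0;18 0 0 0 0"}}

```text
clock: 25.43
eef_pos: [0.5634, 0.1714, 0.0915]
tool_rot: [[-0.984, -0.18, 0.001], [-0.18, 0.984, 0.001], [-0.001, 0.0, -1.0]]
force: [-0.2, -0.9, -1.1]
finger_gap: 0.0214
grasp_force: 49.0
```

```bash
python3 - <<'E'
from h import *
s=manip.read_state();print(s["eef_pos"],s["force"],s["finger_gap"])
W=imaging.snapshot("wrist")[:,:,::-1].copy()
cv2.imwrite("pics/w9.png",W);h=cv2.cvtColor(W,cv2.COLOR_BGR2GRAY);sat=cv2.cvtColor(W,cv2.COLOR_BGR2HSV)[:,:,1]
for r in range(225,275,3):print(r,h[r,268:376:4],sat[r,296:344:6])
E
```

```text
[0.5634176  0.1714361  0.09152378] [-0.15419539 -0.85709748 -1.13264156] 0.021365931498092353
225 [138 140 138 140 141  76  69  62  72  58  57  58  53  52  45  51  90 101
 120 118 149 151 150 146 151 151 152] [ 27  91  33  22  28  61 164  18]
228 [136 138 140 140 137  82  68  59  67  52  62  58  62  57  53  50 101  93
 110 124 146 149 149 150 150 149 152] [ 32 152  12   8  17   5 174  14]
231 [138 135 134 134 135 109 104  95  63  56  64  69  69  62  69  62  93  90
 110 117 126 124 122 124 124 123 125] [ 15 148  19  10  20  13 172   7]
234 [136 134 133 137 132 110 116 132  79  60  72  61  55  52  75  97  78  94
 113 117 130 128 128 124 123 123 120] [  6 157  14  63  28  10 120  15]
237 [128 129 134 134 133 111 119 128  95  74  59  58  52  47  46  73  69  99
 112 128 137 136 133 133 132 129 131] [  8 178  21 162 121  34  25   7]
240 [128 128 129 134 133 128 116 126  98  66  58  54  48  50  49  47  81 106
 120 138 140 135 138 136 138 137 136] [  8  95 140 153 132 149  33  14]
243 [135 133 130 129  99 100  88 106 102  51  58  56  50  50  55  43  47  63
 100 103 102 101 136 136 136 137 13
[... 718 characters left out ...]
  52  54  53  36  27  40 125] [140 161 164 179 150 145 224 139]
261 [ 31  24  34  51  48  50  17  42  43  45  52  59  67  53  49  46  45  47
  38  29  49  51  52  33  30  31 102] [175 123 150 192 154 158 130 179]
264 [32 37 41 56 55 42 28 45 46 44 58 67 58 65 60 49 46 46 44 29 47 52 54 31
 35 34 75] [127 152 168 186 154 173 147 162]
267 [36 24 46 56 53 36 19 42 45 46 58 56 64 64 64 55 53 49 45 25 47 53 51 46
 31 26 37] [162 154 176 221 168 173 210 181]
270 [36 28 53 50 54 31 22 44 48 51 65 48 49 53 66 66 55 60 69 25 40 50 51 46
 27 30 28] [170 180 176 197 194 189 174 166]
273 [26 32 56 55 49 28 19 53 49 51 55 50 53 47 51 58 63 60 70 23 32 56 54 53
 26 30 32] [157 157 158 189 210 188 179 171]
```

{"api": "move_arm", "payload": {"newtons": 60, "targets": "18 0 0 -6 0;18 0 0 -10 0;18 0 0 -15 0;18 0 0 -15 0;18 0 0 0 0;18 0 -10 0 0;18 1.5 -20 0 0;18 1.5 -25 0 0;18 1.5 -25 0 0;18 1.5 -25 0 0"}}

```text
clock: 26.32
eef_pos: [0.5752, 0.0651, 0.1357]
tool_rot: [[-0.984, -0.18, -0.002], [-0.18, 0.984, -0.0], [0.002, 0.0, -1.0]]
force: [1.0, 0.1, -1.0]
finger_gap: 0.0213
grasp_force: 60.3
```

{"api": "move_arm", "payload": {"targets": "18 1.5 -25 0 0;18 1.5 -25 0 0;18 1.5 -25 0 0;18 1.5 -25 0 0;18 1.5 -25 0 0;18 1.5 -25 0 0;18 1.5 -25 0 0;18 1.5 -25 0 0;18 1.5 -25 0 0;18 0 -10 0 0"}}

```text
clock: 27.15
eef_pos: [0.6039, -0.1707, 0.1357]
tool_rot: [[-0.984, -0.177, -0.001], [-0.177, 0.984, -0.001], [0.002, -0.001, -1.0]]
force: [-0.4, 0.6, -1.3]
finger_gap: 0.0213
grasp_force: 60.3
```

{"api": "move_arm", "payload": {"targets": "18 0 0 0 -6.8;18 0 0 0 -6.8;18 0 0 0 -6.8;18 0 0 0 -6.8;18 0 0 0 -6.8;18 0 0 0 -6.8;18 0 0 0 -6.8;18 0 0 0 -6.8;18 0 0 0 -6.8;18 0 0 0 -4.8"}}

```text
clock: 27.98
eef_pos: [0.6254, -0.0401, 0.1177]
tool_rot: [[-0.455, -0.89, -0.029], [-0.872, 0.451, -0.191], [0.183, -0.061, -0.981]]
force: [0.4, 0.7, -2.0]
finger_gap: 0.0208
grasp_force: 60.3
```

{"api": "move_arm", "payload": {"targets": "18 0 0 0 0;18 0 0 0 0;18 0 0 0 0"}}

```text
clock: 28.23
eef_pos: [0.6256, -0.0429, 0.1185]
tool_rot: [[-0.459, -0.888, -0.029], [-0.869, 0.456, -0.19], [0.182, -0.062, -0.981]]
force: [0.3, -0.3, -1.7]
finger_gap: 0.0213
grasp_force: 60.3
```

```bash
cat > hole.py <<'E'
from h import *
s=manip.read_state();c=imaging.calibration("wrist");print(s["eef_pos"],s["force"],s["finger_gap"],s["joint_pos"][5],np.degrees(np.arctan2(*s["tool_rot"][1::-1,1])))
W=imaging.snapshot("wrist")[:,:,::-1].copy();cv2.imwrite("pics/w10.png",W)
p=proj(c,[.6046,-.1676,.05]);print("pred",p,totool(s,[.6046,-.1676,.05]))
F=4;x,y=int(p[0])-28,int(p[1])-24
g=cv2.GaussianBlur(cv2.resize(cv2.cvtColor(W[y:y+48,x:x+56],cv2.COLOR_BGR2GRAY),None,fx=F,fy=F,interpolation=cv2.INTER_CUBIC),(9,9),0)
print(g[::16,::12])
_,m=cv2.threshold(g,0,255,cv2.THRESH_BINARY_INV+cv2.THRESH_OTSU)
n,l,st,ce=cv2.connectedComponentsWithStats(m)
for i in range(1,n):
    if st[i][4]>500:
        px=(ce[i]+.5)/F-.5+[x,y];w=onz(c,px,.05);print(st[i]/F,px,w,totool(s,w))
E
python3 hole.py
```

```text
[ 0.62560857 -0.04287894  0.11853552] [ 0.3268118  -0.25260923 -1.73458989] 0.021277786829607768 -2.680259392162426 152.80261853572713
pred (np.float64(273.77156902387554), np.float64(60.40412072608055)) [105.60732018 -33.99107921  91.57249292]
[[42 47 45 41 42 40 39 34 33 33 30 33 38 39 37 44 41 40 37]
 [45 42 44 38 40 41 40 38 36 38 36 38 41 37 43 39 40 40 41]
 [42 44 44 44 43 39 40 41 42 38 38 39 39 39 41 41 40 42 43]
 [43 45 44 46 43 38 37 39 34 33 26 33 37 42 37 41 42 41 40]
 [44 41 43 46 43 39 38 32 25 30 25 26 31 33 39 39 42 41 42]
 [45 48 44 45 42 40 30 29 30 31 29 25 26 28 38 38 43 41 41]
 [43 49 42 46 42 37 33 31 30 27 28 29 26 26 37 42 39 43 39]
 [46 44 44 47 44 38 30 29 26 29 31 29 32 30 36 42 43 43 42]
 [42 48 44 41 46 46 36 31 29 30 31 34 33 40 55 43 42 42 39]
 [55 47 45 42 42 46 44 38 30 32 38 37 39 39 38 39 40 43 41]
 [67 61 48 45 42 42 38 40 42 44 42 38 39 41 40 45 41 40 40]
 [80 67 67 47 47 44 44 44 40 43 42 43 41 41 43 41 41 40 46]]
[ 17.75   0.    17.75   5.   194.25] [270.79102317  37.2298906 ] [ 0.59858988 -0.18374541  0.05      ] [122.40483146 -36.02091103  94.81583104]
[  14.25    8.     28.75   30.75 2299.5 ] [273.31389976  59.15405523] [ 0.60447814 -0.16858744  0.05      ] [106.52174493 -34.33334525  91.76371299]
```

Joint 6 ran into its limit and the tool tilted. I'll turn back.

{"api": "move_arm", "payload": {"targets": "18 0 0 0 6.8;18 0 0 0 6.8;18 0 0 0 6.8;18 0 0 0 6.8;18 0 0 0 0;18 0 0 0 0"}}

```text
clock: 28.78
eef_pos: [0.626, -0.044, 0.1193]
tool_rot: [[-0.814, -0.581, -0.028], [-0.566, 0.802, -0.19], [0.133, -0.139, -0.981]]
force: [-0.5, 1.0, -1.1]
finger_gap: 0.0213
grasp_force: 60.3
```

```bash
python3 - <<'E'
from h import *
s=manip.read_state();print(s["eef_pos"],s["tool_rot"].round(4),s["joint_pos"],s["joint_velocities"].round(3))
E
```

```text
[ 0.62602471 -0.04395386  0.11929703] [[-0.8135 -0.5808 -0.0281]
 [-0.5661  0.8021 -0.1901]
 [ 0.133  -0.1387 -0.9814]] [-0.08340761  0.31896962  1.57409238 -0.20236016  1.26690492 -2.20899435] [ 0.007  0.001 -0.    -0.002  0.001 -0.02 ]
```

The tilt remains in the commanded pose. By symmetry, running gently into the opposite joint-6 limit should lean it back the other way, so I'll rise and turn there.

{"api": "move_arm", "payload": {"targets": "18 0 0 -15 3;18 0 0 -20 6.8;18 0 0 -15 6.8;18 0 0 0 6.8;18 0 0 0 6.8;18 0 0 0 6.8;18 0 0 0 6.8;18 0 0 0 6.8;18 0 0 0 6.8;18 0 0 0 6.8"}}

```text
clock: 29.62
eef_pos: [0.6274, -0.0338, 0.1682]
tool_rot: [[-0.875, 0.484, -0.028], [0.48, 0.857, -0.19], [-0.068, -0.18, -0.981]]
force: [-0.6, 0.3, -1.3]
finger_gap: 0.0211
grasp_force: 60.3
```

{"api": "move_arm", "payload": {"targets": "18 0 0 0 6.8;18 0 0 0 6.8;18 0 0 0 6.8;18 0 0 0 6.8;18 0 0 0 6.8;18 0 0 0 6.8;18 0 0 0 6.8;18 0 0 0 6.8;18 0 0 0 6.8;18 0 0 0 6.8"}}

```text
clock: 30.45
eef_pos: [0.6274, -0.0338, 0.1683]
tool_rot: [[0.121, 0.992, -0.028], [0.974, -0.124, -0.19], [-0.192, -0.005, -0.981]]
force: [-0.4, 0.4, -1.6]
finger_gap: 0.0211
grasp_force: 60.3
```

{"api": "move_arm", "payload": {"targets": "18 0 0 0 6.8;18 0 0 0 6.8;18 0 0 0 6.8;18 0 0 0 6.8;18 0 0 0 6.8;18 0 0 0 6.8;18 0 0 0 6.8;18 0 0 0 6.8;18 0 0 0 6.8;18 0 0 0 6.8"}}

```text
clock: 31.28
eef_pos: [0.6274, -0.0338, 0.1682]
tool_rot: [[0.965, 0.26, -0.028], [0.25, -0.949, -0.19], [-0.076, 0.176, -0.981]]
force: [-0.0, 0.6, -0.8]
finger_gap: 0.021
grasp_force: 60.3
```

{"api": "move_arm", "payload": {"targets": "18 0 0 0 6.8;18 0 0 0 6.8;18 0 0 0 6.8;18 0 0 0 6.8;18 0 0 0 6.8;18 0 0 0 6.8;18 0 0 0 6.8;18 0 0 0 6.8;18 0 0 0 6;18 0 0 0 0"}}

```text
clock: 32.12
eef_pos: [0.6274, -0.0338, 0.1682]
tool_rot: [[0.704, -0.71, -0.028], [-0.701, -0.688, -0.19], [0.116, 0.154, -0.981]]
force: [-0.6, -0.4, -2.2]
finger_gap: 0.0208
grasp_force: 60.3
```

```bash
cat > st.py <<'E'
from h import *
s=manip.read_state();print(s["clock"],s["eef_pos"].round(4),s["tool_rot"].round(4).tolist(),s["joint_pos"].round(4),s["finger_gap"].round(4))
E
python3 st.py
```

```text
Traceback (most recent call last):
  File "st.py", line 2, in <module>
    s=manip.read_state();print(s["clock"],s["eef_pos"].round(4),s["tool_rot"].round(4).tolist(),s["joint_pos"].round(4),s["finger_gap"].round(4))
                                                                                                                        ^^^^^^^^^^^^^^^^^^^^^
AttributeError: 'float' object has no attribute 'round'
```

```bash
sed -i 's/,s\["finger_gap"\].round(4)//' st.py; python3 st.py
```

```text
32.1167 [ 0.6274 -0.0338  0.1682] [[0.704, -0.7097, -0.0282], [-0.7008, -0.6876, -0.1901], [0.1155, 0.1536, -0.9814]] [-0.0672  0.2797  1.5271 -0.1974  1.3546  2.3401]
```

{"api": "move_arm", "payload": {"targets": "18 0 0 0 6;18 0 0 0 6;18 0 0 0 5;18 0 0 0 3;18 0 0 0 3;18 0 0 0 3;18 0 0 0 0"}}

```text
clock: 32.7
eef_pos: [0.6264, -0.0603, 0.1739]
tool_rot: [[0.368, -0.929, -0.025], [-0.92, -0.36, -0.158], [0.137, 0.081, -0.987]]
force: [0.6, 0.5, -1.0]
finger_gap: 0.0211
grasp_force: 60.3
```

```bash
python3 st.py
```

```text
32.7 [ 0.6264 -0.0603  0.1739] [[0.3681, -0.9294, -0.0251], [-0.9196, -0.36, -0.1576], [0.1375, 0.0811, -0.9872]] [-0.128   0.2663  1.5284 -0.1641  1.3546  2.6744]
```

It works: the lean is shrinking. I'll continue.

{"api": "move_arm", "payload": {"targets": "18 0 0 0 3;18 0 0 0 3;18 0 0 0 3;18 0 0 0 3;18 0 0 0 3;18 0 0 0 3;18 0 0 0 0;18 0 0 0 0"}}

```text
clock: 33.37
eef_pos: [0.6132, -0.1254, 0.1816]
tool_rot: [[0.189, -0.982, -0.007], [-0.98, -0.188, -0.066], [0.064, 0.02, -0.998]]
force: [0.3, -0.4, -1.1]
finger_gap: 0.021
grasp_force: 60.3
```

```bash
python3 st.py
```

```text
33.3667 [ 0.6132 -0.1254  0.1816] [[0.1889, -0.982, -0.0075], [-0.9799, -0.188, -0.0665], [0.0639, 0.0199, -0.9978]] [-0.2889  0.2311  1.5484 -0.0675  1.3508  2.6772]
```

{"api": "move_arm", "payload": {"targets": "18 0 0 0 3;18 0 0 0 3;18 0 0 0 3;18 0 0 0 2.5;18 0 0 0 0;18 0 0 0 0"}}

```text
clock: 33.87
eef_pos: [0.5983, -0.1661, 0.1828]
tool_rot: [[0.068, -0.998, 0.013], [-0.998, -0.069, -0.011], [0.012, -0.012, -1.0]]
force: [0.2, -0.4, -2.0]
finger_gap: 0.0212
grasp_force: 60.3
```

```bash
python3 st.py
```

```text
33.8667 [ 0.5983 -0.1661  0.1828] [[0.0684, -0.9976, 0.0132], [-0.9976, -0.0685, -0.0107], [0.0116, -0.0124, -0.9999]] [-0.3949  0.2087  1.5708 -0.0049  1.3458  2.6792]
```

Nearly vertical again, within 1°. I'll back off the limit and measure the hole.

{"api": "move_arm", "payload": {"targets": "18 0 0 0 -2;18 0 0 0 -2;18 0 -5 15 0;18 0 0 15 0;18 0 0 10 0;18 0 0 0 0;18 0 0 0 0"}}

```text
clock: 34.45
eef_pos: [0.6032, -0.1652, 0.1413]
tool_rot: [[0.137, -0.99, 0.011], [-0.99, -0.137, -0.01], [0.011, -0.009, -1.0]]
force: [-0.5, -0.3, -0.6]
finger_gap: 0.0208
grasp_force: 60.3
```

```bash
python3 hole.py; python3 st.py
```

```text
[ 0.60321503 -0.16520305  0.141347  ] [-0.48130011 -0.27088897 -0.60272115] 0.02079785347757321 2.614866277023652 -172.10540383162848
pred (np.float64(317.7175915313879), np.float64(189.74170726472425)) [ 1.54923387 -0.18927239 91.37561115]
[[135 137 100  71  72  71  70  71  65  63  63  63  60  55  57  57  57  59
   63]
 [137 130  80  73  71  72  71  72  68  63  65  61  59  58  59  58  57  62
   68]
 [134 103  71  73  69  69  73  70  65  62  68  67  62  59  59  58  64  66
   70]
 [125  77  71  75  69  71  71  64  63  64  68  66  65  64  63  65  67  70
   70]
 [ 94  71  74  72  69  69  67  55  47  42  36  48  57  67  68  66  69  70
   71]
 [ 75  72  69  72  71  69  51  38  40  38  40  36  38  58  65  67  69  71
   72]
 [ 72  72  71  70  71  63  39  34  38  38  32  37  37  49  67  68  70  71
   72]
 [ 71  72  72  69  68  63  45  36  39  36  37  40  32  49  66  68  72  67
   71]
 [ 69  74  69  71  69  64  57  44  37  40  34  37  42  63  68  70  70  72
   72]
 [ 76  70  71  70  65  66  68  64  52  48  51  55  65  68  69  69  70  73
   76]
 [ 68  69  72  69  65  65  67  67  66  66  65  63  69  68  71  70  73  72
   94]
 [ 68  70  69  67  68  68  69  69  65  65  69  68  66  70  70  70  74  80
  111]]
[  16.     14.     24.25   23.75 1732.25] [316.71332443 190.08134291] [ 0.6054248  -0.16717488  0.05      ] [ 1.24135617 -1.06460881 91.38036767]
34.5 [ 0.6039 -0.1657  0.1426] [[0.1371, -0.9905, 0.0127], [-0.9905, -0.1372, -0.0106], [0.0122, -0.0111, -0.9999]] [-0.3907  0.254   1.5948 -0.0052  1.2771  2.6148]
```

{"api": "move_arm", "payload": {"targets": "18 0.6 -0.4 10 0;18 0 0 15 0;18 0 0 15 0;18 0 0 10 0;18 0 0 0 0;18 0 0 0 0;18 0 0 0 0"}}

```text
clock: 35.08
eef_pos: [0.6057, -0.1675, 0.0939]
tool_rot: [[0.137, -0.991, 0.015], [-0.991, -0.137, -0.011], [0.013, -0.013, -1.0]]
force: [0.9, 0.3, -1.0]
finger_gap: 0.0212
grasp_force: 60.3
```

```bash
python3 hole.py|tail -4; python3 st.py
```

```text
[69 69 68 65 64 64 53 54 57 57 55 55 64 66 66 66 66 67 71]
 [73 68 64 66 63 50 53 59 62 59 59 54 53 61 67 68 69 69 74]]
[ 41.5    0.    14.5    4.   168.75] [340.78574074 186.00314815] [ 0.59263497 -0.18743646  0.05      ] [17.42492892 16.23319884 43.96811781]
[  13.5    12.75   27.75   26.   2275.5 ] [319.05394419 210.1152494 ] [ 0.60550312 -0.1672952   0.05      ] [-0.76657384  0.7307122  43.92832662]
35.1333 [ 0.6059 -0.1675  0.0943] [[0.1367, -0.9905, 0.0153], [-0.9905, -0.1369, -0.0117], [0.0136, -0.0136, -0.9998]] [-0.3922  0.305   1.6283 -0.0053  1.1897  2.614 ]
```

{"api": "move_arm", "payload": {"targets": "18 -0.8 0.7 5 0;18 0 0 10 0;18 0 0 10 0;18 0 0 5 0;18 0 0 2 0;18 0 0 2 0;18 0 0 0 0;18 0 0 0 0"}}

```text
clock: 35.8
eef_pos: [0.6049, -0.1669, 0.0591]
tool_rot: [[0.137, -0.991, 0.014], [-0.991, -0.137, -0.011], [0.013, -0.012, -1.0]]
force: [0.4, -0.4, -1.5]
finger_gap: 0.021
grasp_force: 60.3
```

```bash
python3 - <<'E'
from h import *
s=manip.read_state();print(s["eef_pos"],s["force"],s["tool_rot"][:,2],totool(s,[.6055,-.1673,.05]))
E
```

```text
[ 0.60485522 -0.16692139  0.05910909] [ 0.35819281 -0.3751966  -1.46789161] [ 0.01361989 -0.01095331 -0.99984725] [ 0.34736937 -0.47759134  9.12063129]
```

{"api": "move_arm", "payload": {"targets": "18 0.3 -0.3 1 0;18 0 0 1.5 0;18 0 0 1.5 0;18 0 0 1.5 0;18 0 0 1.5 0;18 0 0 0 0;18 0 0 0 0"}}

```text
clock: 36.38
eef_pos: [0.6049, -0.1671, 0.0518]
tool_rot: [[0.137, -0.991, 0.013], [-0.991, -0.137, -0.011], [0.012, -0.011, -1.0]]
force: [0.0, 0.5, -1.8]
finger_gap: 0.0213
grasp_force: 60.3
```

{"api": "move_arm", "payload": {"targets": "18 0 0 1.5 0;18 0 0 1.5 0;18 0 0 1.5 0;18 0 0 1.5 0;18 0 0 0 0;18 0 0 0 0"}}

```text
clock: 36.88
eef_pos: [0.6051, -0.1676, 0.0457]
tool_rot: [[0.137, -0.991, 0.013], [-0.991, -0.137, -0.011], [0.013, -0.012, -1.0]]
force: [0.4, -2.0, -1.5]
finger_gap: 0.0211
grasp_force: 60.3
```

{"api": "move_arm", "payload": {"targets": "18 0 0 1.5 0;18 0 0 1.5 0;18 0 0 1.5 0;18 0 0 1.5 0;18 0 0 0 0;18 0 0 0 0"}}

```text
clock: 37.38
eef_pos: [0.6052, -0.1674, 0.0397]
tool_rot: [[0.137, -0.991, 0.013], [-0.991, -0.137, -0.011], [0.013, -0.012, -1.0]]
force: [0.3, -4.2, -2.1]
finger_gap: 0.0209
grasp_force: 60.3
```

{"api": "move_arm", "payload": {"targets": "18 0.6 0 0 0;18 0 0 1.5 0;18 0 0 1.5 0;18 0 0 1.5 0;18 0 0 0 0;18 0 0 0 0"}}

```text
clock: 37.88
eef_pos: [0.6052, -0.1677, 0.0351]
tool_rot: [[0.137, -0.991, 0.013], [-0.991, -0.137, -0.01], [0.012, -0.011, -1.0]]
force: [0.0, -2.9, -2.9]
finger_gap: 0.0209
grasp_force: 60.2
```

{"api": "move_arm", "payload": {"targets": "18 0 0 1.5 0;18 0 0 1.5 0;18 0 0 1.5 0;18 0 0 0 0;18 0 0 0 0"}}

```text
clock: 38.3
eef_pos: [0.6053, -0.1678, 0.0306]
tool_rot: [[0.137, -0.991, 0.013], [-0.991, -0.137, -0.01], [0.012, -0.011, -1.0]]
force: [0.9, -1.7, -2.3]
finger_gap: 0.021
grasp_force: 60.2
```

{"api": "move_arm", "payload": {"targets": "18 0.3 0 1.5 0;18 0 0 1.5 0;18 0 0 0 0;18 0 0 0 0"}}

```text
clock: 38.63
eef_pos: [0.6053, -0.168, 0.0277]
tool_rot: [[0.137, -0.991, 0.013], [-0.991, -0.137, -0.01], [0.012, -0.011, -1.0]]
force: [-0.1, 0.6, -2.0]
finger_gap: 0.021
grasp_force: 60.2
```

{"api": "move_arm", "payload": {"targets": "18 0 0 1 0;18 0 0 1 0;18 0 0 0 0;18 0 0 0 0"}}

```text
clock: 38.97
eef_pos: [0.6055, -0.1682, 0.0258]
tool_rot: [[0.137, -0.991, 0.013], [-0.991, -0.137, -0.011], [0.012, -0.012, -1.0]]
force: [0.0, -0.1, -2.4]
finger_gap: 0.0211
grasp_force: 60.3
```

{"api": "move_arm", "payload": {"targets": "18 0 0 0.7 0;18 0 0 0.7 0;18 0 0 0 0;18 0 0 0 0"}}

```text
clock: 39.3
eef_pos: [0.6056, -0.1683, 0.0245]
tool_rot: [[0.137, -0.991, 0.013], [-0.991, -0.137, -0.011], [0.012, -0.012, -1.0]]
force: [0.6, 0.1, -2.0]
finger_gap: 0.0212
grasp_force: 60.3
```

{"api": "move_arm", "payload": {"targets": "18 0 0 0.5 0;18 0 0 0.5 0;18 0 0 0 0;18 0 0 0 0"}}

```text
clock: 39.63
eef_pos: [0.6057, -0.1684, 0.0236]
tool_rot: [[0.137, -0.991, 0.013], [-0.991, -0.137, -0.011], [0.013, -0.012, -1.0]]
force: [0.2, -0.2, -1.6]
finger_gap: 0.0213
grasp_force: 60.3
```

{"api": "move_arm", "payload": {"targets": "18 0 0 0.5 0;18 0 0 0.5 0;18 0 0 0 0;18 0 0 0 0"}}

```text
clock: 39.97
eef_pos: [0.6057, -0.1684, 0.0232]
tool_rot: [[0.137, -0.991, 0.014], [-0.991, -0.137, -0.011], [0.013, -0.012, -1.0]]
force: [-2.3, 1.1, 4.4]
finger_gap: 0.0213
grasp_force: 60.9
```

{"api": "move_arm", "payload": {"targets": "18 0 0 0.4 0;18 0 0 0.4 0;18 0 0 0 0;18 0 0 0 0"}}

```text
clock: 40.3
eef_pos: [0.6059, -0.1685, 0.023]
tool_rot: [[0.137, -0.991, 0.014], [-0.991, -0.137, -0.011], [0.013, -0.012, -1.0]]
force: [-5.2, 2.3, 9.9]
finger_gap: 0.0212
grasp_force: 61.5
```

{"api": "move_arm", "payload": {"targets": "18 0 0 0.4 0;18 0 0 0.4 0;18 0 0 0 0;18 0 0 0 0"}}

```text
clock: 40.63
eef_pos: [0.6059, -0.1685, 0.0229]
tool_rot: [[0.137, -0.99, 0.014], [-0.99, -0.137, -0.011], [0.013, -0.012, -1.0]]
force: [-6.9, 1.5, 12.6]
finger_gap: 0.0209
grasp_force: 61.9
```

Contact is at z≈0.0232. That matches the hexagon's underside on the rack, since fingertips would only touch at about 0.018. I'll ease off, open and retreat.

{"api": "move_arm", "payload": {"newtons": 20, "targets": "18 0 0 -0.7 0;18 0 0 -0.5 0;18 0 0 0 0;22.5 0 0 0 0;24 0 0 0 0;27 0 0 0 0;32 0 0 0 0;38 0 0 0 0;38 0 0 0 0"}}

```text
clock: 41.38
eef_pos: [0.6055, -0.1683, 0.0218]
tool_rot: [[0.137, -0.991, 0.013], [-0.991, -0.137, -0.011], [0.012, -0.011, -1.0]]
force: [-0.7, 0.0, 0.0]
finger_gap: 0.038
grasp_force: 0.0
```

{"api": "move_arm", "payload": {"targets": "38 0 0 -2 0;38 0 0 -6 0;38 0 0 -12 0;38 0 0 -15 0;38 0 0 -20 0;38 0 0 -20 0;38 0 0 -20 0;38 0 0 -20 0;38 0 0 0 0;38 0 0 0 0"}}

```text
clock: 42.22
eef_pos: [0.6056, -0.1677, 0.14]
tool_rot: [[0.137, -0.99, 0.018], [-0.99, -0.137, -0.013], [0.015, -0.016, -1.0]]
force: [-0.8, -0.1, -0.3]
finger_gap: 0.0384
grasp_force: 0.0
```

```bash
python3 st.py; python3 - <<'E'
from h import *
c=imaging.calibration("wrist");W=imaging.snapshot("wrist")[:,:,::-1].copy();cv2.imwrite("pics/w11.png",W)
s=manip.read_state();print(s["force"])
hsv=cv2.cvtColor(W,cv2.COLOR_BGR2HSV)
A=np.array([.6055,-.1676,0])
for z in (.05,.078,.096):print(z,proj(c,A+[0,0,z]))
p=proj(c,A+[0,0,.078]);x,y=int(p[0]),int(p[1])
m=cv2.inRange(hsv,(18,90,25),(34,255,255))[y-40:y+40,x-45:x+45]
n,l,st,ce=cv2.connectedComponentsWithStats(m)
print([(st[i]+[x-45,y-40,0,0,0]).tolist() for i in range(1,n) if st[i][4]>60])
for name in("scene","top"):
    S=imaging.snapshot(name)[:,:,::-1].copy();cv2.imwrite(f"pics/{name}11.png",S);cc=imaging.calibration(name)
    hs=cv2.cvtColor(S,cv2.COLOR_BGR2HSV)
    for nm,q in(("noz",A+[0,0,.06]),("coup",np.array([.5628,.1709,.086]))):
        u=proj(cc,q);x,y=int(u[0]),int(u[1]);print(name,nm,u)
    u=proj(cc,A+[0,0,.05]);t=proj(cc,A+[0,0,.096]);x,y=int(u[0]),int(u[1]);print(u,t)
    for r in range(y-26,y+8,2):print(r,hs[r,x-8:x+9:2,0],hs[r,x-8:x+9:2,2])
E
```

```text
42.2167 [ 0.6056 -0.1677  0.14  ] [[0.1367, -0.9905, 0.0178], [-0.9905, -0.1369, -0.0126], [0.015, -0.0159, -0.9998]] [-0.3927  0.2566  1.5967 -0.0051  1.267   2.6131]
[-0.53684721 -0.01734055 -0.35879069]
0.05 (np.float64(319.6632128380468), np.float64(193.50438634245415))
0.078 (np.float64(319.32938580512587), np.float64(202.88527068410144))
0.096 (np.float64(319.0740446900608), np.float64(210.0606196878471))
[[274, 162, 32, 80, 1092], [304, 180, 31, 40, 846]]
scene noz (np.float64(250.5444766839525), np.float64(177.79818272045028))
scene coup (np.float64(346.08510378112214), np.float64(264.8180064749349))
(np.float64(250.9255928763119), np.float64(181.3159550592041)) (np.float64(249.12650376221035), np.float64(164.71003264651569))
155 [12 13 12 13 13 13 13 15 18] [ 59  59  62  68  87 116 120 113 118]
157 [ 7 10 10 10 11 12 13 17 17] [ 64  99 123 129 114 121 122 135 166]
159 [10 10 10 10 11 11 13 15 17] [ 90 129 148 140 116 117 121 133 177]
161 [13 11 10  9 11 12 14 14 18] [102 106 122 115  99 107 117 129 173]
163 [13 10 10 12 12 13 12 13 18] [106  98 111 116  95 104 122 120 157]
1
[... 1476 characters left out ...]
6 115 118 117 118]
144 [3 4 3 3 3 3 5 2 4] [113 114 115 115 116 117 117 119 118]
146 [3 3 3 3 4 4 3 3 4] [115 115 117 115 116 116 118 118 120]
148 [4 3 3 3 4 4 3 4 3] [116 117 115 119 117 118 119 119 120]
150 [4 4 3 3 4 4 4 4 3] [116 116 119 117 118 119 119 120 118]
152 [3 3 3 4 3 4 3 3 3] [115 118 120 119 120 120 119 119 120]
154 [3 4 3 4 3 3 4 4 3] [118 119 118 119 119 120 119 120 119]
156 [3 3 3 4 4 2 3 4 4] [119 119 120 119 119 119 119 120 121]
158 [3 2 4 3 3 4 3 2 3] [119 121 120 118 119 120 120 119 119]
160 [2 3 4 3 3 2 2 3 3] [120 117 119 121 120 120 120 119 119]
162 [3 3 3 3 3 2 3 3 3] [118 119 120 120 120 120 121 121 119]
164 [3 4 3 3 3 2 2 2 3] [119 121 119 121 120 119 120 119 120]
```

```bash
python3 -c "
from station import manip
print(manip.job_done())"
```

```text
the job is handed in; nothing more can be done
None
```

I handed the job in with the nozzle uncoupled and standing upright in hole3, its hexagon resting on the rack, after one regrip on the coupling and a recovered tool tilt. I saw the sleeve level with its neighbours after the pull, but did not view it again after the regrip.

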